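# Pass a casting through the height gate

### The job

Pass the two-eared casting through the height gate: draw the gate's stop bolt fully out, slide the casting by one ear until its round body is under the crossbar, let go, then take the other ear on the far side and slide it on until its round base stands wholly inside the painted ring. Keep the casting flat on the board all the way, never lifting it, and finally push the stop bolt fully home again and let go. Leave the other things on the bench where they are.

Things in the scene. Friction and masses are not known exactly. Their poses are not given: they have to be found in the camera images.
- plate: Fixed teal board, 300 x 600 mm, 12 mm thick, lying on the bench with its long side along its y axis. Origin at the centre of its underside; its top is 12 mm above the bench. The gate stands across its middle.
- gate: Fixed aluminium height gate on the board: two posts and a crossbar 14 mm deep along the lane. Origin on the board's top, midway between the posts; the lane runs along its y axis. Inner post faces at x = -73 and +73 mm; crossbar from 70 to 82 mm above the board, so the casting passes but not fingers that hold it. The bolt leaves the post at +x.
- bolt (a joint): Stop bolt: a 12 mm round steel rod lying level across the lane under the crossbar, 34 mm above the board. 0 m = fully home (tip bars the lane, 8 mm past its middle); 0.065 m = fully out along the gate's +x, lane free. Hard stop at each end; takes 2 to 3 N to slide and stays where it is left. Starts within 8 mm of home.
- bolt_grip (a point): Grip point of the bolt's upright round steel handle, 16 mm in diameter, outside the +x post: on the handle's axis, 108 mm above the board (20 mm below the handle's top), higher than posts and crossbar, so it can be pinched from above from any side. It travels with the bolt.
- casting_center (a point): The task's casting: dark grey iron, 0.5 to 0.95 kg, loose: a stepped round body, base 80 mm across (84 mm at its widest), 62 mm high, with two equal ears along its y axis, 210 mm from tip to tip. Point on its axis, 31 mm above its base. It starts on the corner mark, on either side of the gate, flat on the board, ears roughly along the lane.
- ear_a (a point): Grip point of the casting's ear on its +y side, 80 mm from the casting's axis. Ears are bars 20 mm wide (along the casting's x), running out along its y to 105 mm from its axis; they lie 24 to 46 mm above the board and this point is 35 mm above the board. Flat parallel sides between 45 and 95 mm from the axis.
- ear_b (a point): Grip point of the casting's other ear, on its -y side, 80 mm from its axis, otherwise as ear_a.
- ring_mark: White painted ring on the board, inner diameter 104 mm, flat paint; where the casting must finally stand. Origin at its centre on the board's top. It lies on the other side of the gate from the casting's start, about 150 mm from the gate, and up to 10 mm off the middle of the lane.
- corner_mark: Four white painted corners of a 114 mm square on the board, flat paint, where the casting waits at the start. Origin at its centre on the board's top.
- disc: Bystander, leave alone: steel disc 40 mm across, 26 mm high, on the board's far edge. Origin at centre of its underside.
- block: Bystander, leave alone: steel block 30 x 50 x 18 mm on the board's near edge. Origin at centre of its underside.
- collar: Bystander, leave alone: steel ring 44 mm across, 16 mm high, on the board's near edge. Origin at centre of its underside.
- can: Bystander, leave alone: can 66 mm across, 120 mm high, to the robot's left.
- cap: Bystander, leave alone: flat round three-lobed iron cover casting, without ears, 36 mm high, to the robot's right.
There are look-alikes about, which are no part of the job. Leave any green look-alike of the part that bears casting_center alone.

How it is judged:
By the outcome, as a careful person would: the job done as asked, in the order asked, and still so for the second after the job is handed in, with the robot touching nothing.
It also fails if it takes over 61 s, if anything falls off the work surface, if the arm or the gripper's body presses on something with over 40 N, if the wrist force passes 120 N, or if a joint passes its speed limit or range.

### The arm

A 7-joint arm with a two-finger parallel gripper is mounted at the origin on the work surface. World frame = base frame: x ahead of the robot, y to its left, z up, the work surface at z = 0. Lengths are in m, angles in rad, forces in N, time in s.
With the tool pointing down it reaches from about 0.35 to 0.9 m from the base axis. Payload 19.9 kg.
Tool frame: the origin (TCP) lies at the very end of the fingers, on their centre line; the grasp point (between the pads) lies 19 mm behind it (bot.tcp_to_grasp is the distance from the TCP to the grasp point, in m); z points along the fingers, x is the direction in which the jaws open and shut, and the axes are right-handed (so a half turn about z gives the same grasp; the last joint's range is limited). The gripper opens to 85 mm and grips with 20 to 120 N. Pads are 22 mm wide; open, the fingers measure 114 mm over their backs; the gripper's body (76 mm by 85 mm) begins 54 mm behind the grasp point. The pads swing forward as they close: fully open they stand 13 mm farther back than shut.
Start: joints at [1.242, 0.417, -0.01, 1.614, 0.005, 1.111, -0.053], TCP at [0.177, -0.599, 0.196] pointing down, gripper open.
Joint ranges: [-2.81, 2.81], [-0.39, 2.02], [-1.27, 1.25], [0.06, 2.57], [-1.19, 4.33], [0.19, 2], [-2.82, 2.82]. Speed limits (rad/s): [1.89, 1.89, 2.39, 2.39, 3.01, 3.01, 3.01].

### API

Orientations are given as a unit quaternion [x, y, z, w].
In Python, from plant import bot, imaging gives the robot as it stands. The module is installed in compiled form; this text tells all that it offers.
- The arm moves only by the tool apply_moves, never from a script. Its argument "increments" is a list of rows, each a list of 5 numbers: the shift along the tool's x, y, z in m, then the turn about the tool's z in degrees, then the finger opening in m, from 0 to 0.0854. In form: [[x, y, z, twist, claw], ...]. A call has 1 to 20 rows; each row shifts and turns the commanded pose from where the row before left it, along the tool's axes as they then stand; what a row does not reach is not made up. A row lasts 1/12 s, in which the tool goes at most 41.7 mm and 7.16 degrees, less where a joint would pass 70% of its speed; a pose out of reach is approached as far as the arm can. A call with a gripper value outside its range is refused whole. The fingers move at their own pace and stop on an object; the grip force is fixed at half the most. Time passes only in rows, so rows that do not move let the fingers close. It gives the time, the measured TCP pose, the force and the opening at its end, in the units of the state.
- bot.get_state(): the state, without advancing time (a new reading comes with each control period).
- imaging.get_image(name): name is "side" or "top" or "wrist"; returns (picture, depth): 400x640x3 uint8, red, green, blue; 400x640 float32, m along the optical axis (not along the pixel's ray), 0 where there is no reading.
- imaging.camera_model(name): a dict with "fx", "fy", "cx", "cy" (pixels), "R" (3x3) and "t" (3): a world point X has camera coordinates R X + t; the wrist camera has in their place "T_tool_cam" (4x4, takes a point from camera to tool coordinates, whose origin is the TCP and whose axes are the tool frame's). Camera axes: x right, y down, z forward; pixel columns grow to the right and rows downward; lengths in m; the calibration is good to about 2 mm. A picture is of the moment at which its call begins: read the wrist's pose just before it. camera_model takes no time and is no camera call.
- bot.finish_job(): hands the job in, once; it reports no verdict.
The state is a dict: "time_s": time; "q": joint angles; "qd": joint speeds; "tau": joint torques, N m; "position": TCP position; "tool_rot": TCP orientation; "contact_force": force on the tool from outside, world axes, zero at the start; "ft_torque": the same for the moment, N m; "width": finger opening in m.
Only numpy, scipy, OpenCV 4.12 (cv2) and the standard library are available. Lean on these libraries where they do the work, as an engineer would, in place of code of your own. Each camera call takes 0.05 s, during which the arm holds its last target.

## Working session

There is one attempt and no reset: what is moved stays moved. The work goes in short steps, Python scripts to look and compute and a tool call to move; the robot and the scene stay as the last step left them, time stands still between calls to the robot, and variables do not carry over. Pictures are saved under pics/ and viewed, and the job is handed in when it is done.

Besides the shell and the picture viewer there is one more tool, called after "Call:" as a command line: name --pt "numbers of a row" for each row, then --argument value for the rest. apply_moves: Moves the arm, as the interface text tells. Its arguments: {"type":"object","properties":{"increments":{"type":"array","items":{"type":"array","items":{"type":"number"}}}},"required":["increments"]}

```bash
mkdir -p pics; python3 - <<'E'
from plant import bot, imaging
import cv2,numpy as np
s=bot.get_state();print({k:np.round(v,4).tolist() for k,v in s.items()},bot.tcp_to_grasp)
for n in ["top","side"]:
    p,d=imaging.get_image(n);cv2.imwrite(f"pics/{n}0.png",p[:,:,::-1]);np.savez(f"{n}0.npz",p=p,d=d)
    m=imaging.camera_model(n);print(n,{k:np.round(v,3).tolist() for k,v in m.items()})
print(np.round(imaging.camera_model("wrist")["T_tool_cam"],3))
E
```

```text
{'time_s': 0.0, 'q': [1.2425, 0.418, -0.0103, 1.6142, 0.0047, 1.1107, -0.053], 'qd': [0.0006, 0.0005, 0.0019, 0.0009, -0.0007, 0.0018, 0.0001], 'tau': [0.0007, -86.4429, 0.6795, -43.489, 0.019, 0.0075, 0.0], 'position': [0.1767, -0.5991, 0.1956], 'tool_rot': [0.8009, -0.5988, -0.0005, -0.0003], 'contact_force': [-0.315, 0.4007, -0.1119], 'ft_torque': [-0.0539, 0.0093, 0.0453], 'width': 0.0852} 0.0187
top {'fx': 506.068, 'fy': 506.068, 'cx': 332.132, 'cy': 195.319, 'R': [[-0.011, -1.0, -0.001], [-0.998, 0.011, -0.056], [0.056, 0.0, -0.998]], 't': [0.014, 0.439, 1.767]}
side {'fx': 486.198, 'fy': 486.198, 'cx': 314.338, 'cy': 194.286, 'R': [[-0.984, -0.179, 0.005], [-0.139, 0.747, -0.65], [0.112, -0.64, -0.76]], 't': [0.427, 0.113, 1.348]}
[[ 1.     0.001 -0.    -0.002]
 [-0.001  0.956  0.294 -0.076]
 [ 0.    -0.294  0.956 -0.178]
 [ 0.     0.     0.     1.   ]]
```

View pics/top0.png

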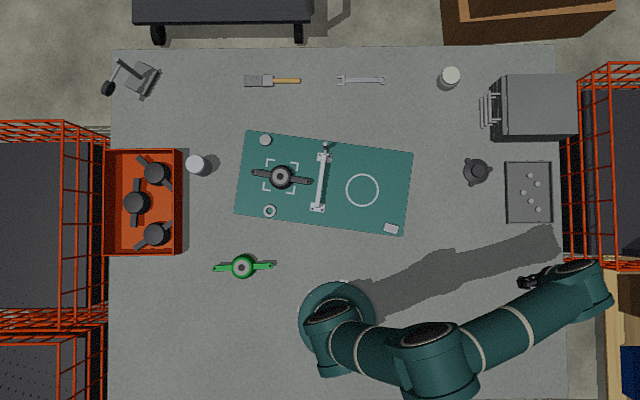

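View pics/side0.png

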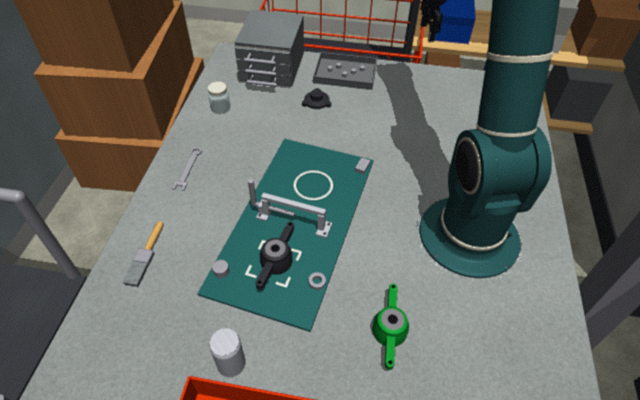

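The top view shows these look-alikes:
- The dark casting on the corner mark is at (281,177).
- The green look-alike is at (242,266).
- Three dark parts sit in the orange tray, at (136,202), (155,173) and (155,235).
- The earless cap is at (477,172).

I choose (281,177): dark, two-eared and on the four corners. The gate is at (320,182), the bolt handle at about (325,147) and the ring at (362,190).

```bash
cat > h.py <<'E'
import numpy as np,cv2
from plant import bot,imaging
from scipy.spatial.transform import Rotation as Ro
def cam(n,st=None):
    m=imaging.camera_model(n)
    K=(m["fx"],m["fy"],m["cx"],m["cy"])
    if n=="wrist":
        st=st or bot.get_state()
        Rt=Ro.from_quat(st["tool_rot"]).as_matrix();T=np.array(m["T_tool_cam"])
        Rc=Rt@T[:3,:3];c=Rt@T[:3,3]+np.array(st["position"])
    else:
        R=np.array(m["R"]);Rc=R.T;c=-R.T@np.array(m["t"])
    return K,Rc,c
def ray(n,uv,z,C=None):
    K,Rc,c=C or cam(n)
    uv=np.atleast_2d(uv).astype(float)
    d=np.c_[(uv[:,0]-K[2])/K[0],(uv[:,1]-K[3])/K[1],np.ones(len(uv))]@Rc.T
    return c+d*((z-c[2])/d[:,2])[:,None]
def cloud(n,d,C=None):
    K,Rc,c=C or cam(n)
    v,u=np.mgrid[:d.shape[0],:d.shape[1]]
    P=np.stack([(u-K[2])/K[0]*d,(v-K[3])/K[1]*d,d],-1)@Rc.T+c
    P[d<=0]=np.nan
    return P
E
python3 - <<'E'
from h import *
z=np.load("top0.npz");p=z["p"];d=z["d"]
cv2.imwrite("pics/crop0.png",cv2.resize(p[115:250,220:430,::-1],None,fx=3.8,fy=3.8,interpolation=cv2.INTER_CUBIC))
hsv=cv2.cvtColor(p,cv2.COLOR_RGB2HSV)
teal=((hsv[...,0]>75)&(hsv[...,0]<100)&(hsv[...,1]>90)).astype(np.uint8);teal[:, :225]=0;teal[255:]=0;teal[:,425:]=0
teal=cv2.morphologyEx(teal,cv2.MORPH_CLOSE,np.ones((9,9)))
c=max(cv2.findContours(teal,0,2)[0],key=cv2.contourArea)
r=cv2.minAreaRect(c);b=cv2.boxPoints(r);B=ray("top",b,.012);print("board",np.round(B,4),np.linalg.norm(B[0]-B[1]),np.linalg.norm(B[1]-B[2]))
P=cloud("top",d)
roi=np.zeros(d.shape,bool);roi[135:235,238:412]=1
print("boardz",np.nanmedian(P[...,2][teal>0]))
g=p.max(2)
dark=(roi&(P[...,2]>.025)&(g<110)&(np.arange(640)[None]<314)).astype(np.uint8)
n,l,s,ce=cv2.connectedComponentsWithStats(dark)
for i in range(1,n):
    if s[i,4]>60:
        q=P[l==i];print("dark",s[i],ce[i],np.round(np.nanmean(q,0),4),np.nanmax(q[:,2]))
h=roi&(P[...,2]>.075)
for v,u in zip(*np.nonzero(h)): pass
q=P[h];print("tall",len(q)); n,l,s,ce=cv2.connectedComponentsWithStats(h.astype(np.uint8))
for i in range(1,n): print(s[i],ce[i],np.round(np.nanmean(P[l==i],0),4),np.nanmax(P[l==i][:,2]))
E
```

```text
board [[ 0.3819  0.357   0.012 ]
 [ 0.6779  0.3155  0.012 ]
 [ 0.5874 -0.2783  0.012 ]
 [ 0.2932 -0.2315  0.012 ]] 0.29883052535348725 0.6007009372781396
boardz 0.012897571133084318
dark [251 165  60  25 509] [281.13948919 177.28290766] [0.5005 0.1836 0.0601] 0.08538334776476875
tall 417
[323 142   5   7  31] [325.12903226 145.03225806] [0.5999 0.0308 0.1252] 0.1448315890455405
[314 154  13  54 243] [320.32510288 180.47325103] [0.4852 0.0486 0.0941] 0.10960586694819296
[278 167   1   1   1] [278. 167.] [0.534  0.1923 0.0781] 0.07807571322151419
[271 167  20  19 138] [279.83333333 176.18115942] [0.5026 0.1862 0.078 ] 0.08538334776476875
[285 169   1   1   1] [285. 169.] [0.5272 0.1688 0.0751] 0.07513130488056197
[271 173   1   1   1] [271. 173.] [0.5137 0.2161 0.0787] 0.07872823344180468
[273 183   1   1   1] [273. 183.] [0.4796 0.2093 0.0797] 0.0797004784858395
[284 185   1   1   1] [284. 185.] [0.4726 0.1725 0.0757] 0.07572102809848036
```

View pics/crop0.png

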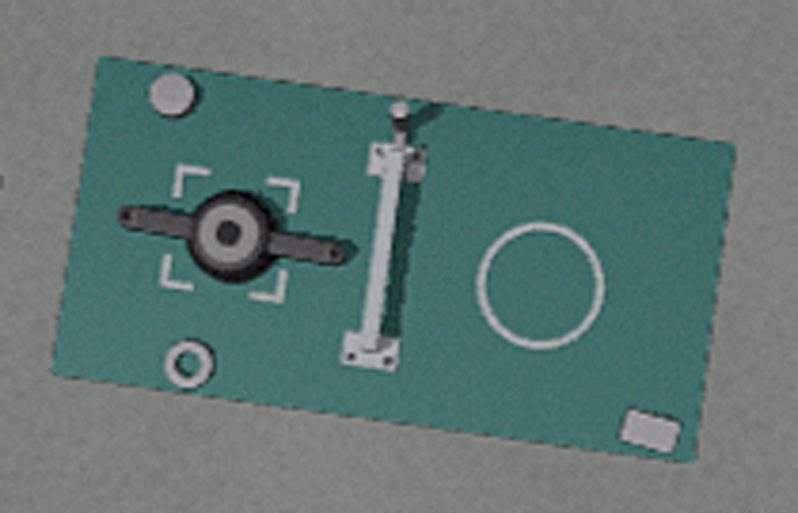

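The close crop confirms it: a dark casting with two ears inside the four corner marks, ears along the lane, and the bolt handle at the far post. Next I move above the board for a close wrist view.

Call:
apply_moves --pt "-0.026 -0.0245 -0.009 0 0.0854" --pt "-0.026 -0.0245 -0.009 0 0.0854" --pt "-0.026 -0.0245 -0.009 0 0.0854" --pt "-0.026 -0.0245 -0.009 0 0.0854" --pt "-0.026 -0.0245 -0.009 0 0.0854" --pt "-0.026 -0.0245 -0.009 0 0.0854" --pt "-0.026 -0.0245 -0.009 0 0.0854" --pt "-0.026 -0.0245 -0.009 0 0.0854" --pt "-0.026 -0.0245 -0.009 0 0.0854" --pt "-0.026 -0.0245 -0.009 0 0.0854" --pt "-0.026 -0.0245 -0.009 0 0.0854" --pt "-0.026 -0.0245 -0.009 0 0.0854" --pt "-0.026 -0.0245 -0.009 0 0.0854" --pt "-0.026 -0.0245 -0.009 0 0.0854" --pt "-0.026 -0.0245 -0.009 0 0.0854" --pt "-0.026 -0.0245 -0.009 0 0.0854" --pt "-0.026 -0.0245 -0.009 0 0.0854" --pt "-0.026 -0.0245 -0.009 0 0.0854" --pt "-0.026 -0.0245 -0.009 0 0.0854" --pt "-0.026 -0.0245 -0.009 0 0.0854"

```text
time_s: 1.77
position: [0.5, 0.0395, 0.3767]
tool_rot: [0.801, -0.599, 0.0, 0.0]
contact_force: [-0.1, 0.1, 0.8]
width: 0.0856
```

Call:
apply_moves --pt "0 0 0 6 0.0854" --pt "0 0 0 6 0.0854" --pt "0 0 0 6 0.0854" --pt "0 0 0 6 0.0854" --pt "0 0 0 1 0.0854" --pt "0 0 0 0 0.0854" --pt "0 0 0 0 0.0854"

```text
time_s: 2.35
position: [0.4996, 0.0379, 0.3762]
tool_rot: [-0.654, 0.757, 0.0, -0.0]
contact_force: [0.3, 1.0, 0.3]
width: 0.0855
```

```bash
python3 - <<'E'
from h import *
s=bot.get_state()
p,d=imaging.get_image("wrist");cv2.imwrite("pics/w1.png",p[:,:,::-1]);np.savez("w1.npz",p=p,d=d,pos=s["position"],rot=s["tool_rot"])
m=imaging.camera_model("wrist");print(m["fx"],s["position"],Ro.from_quat(s["tool_rot"]).as_matrix()[:,0],s["time_s"])
E
```

```text
290.8723333217204 [0.49964201 0.03792969 0.37621259] [-1.45551155e-01 -9.89350727e-01 -2.65637886e-05] 2.35
```

View pics/w1.png

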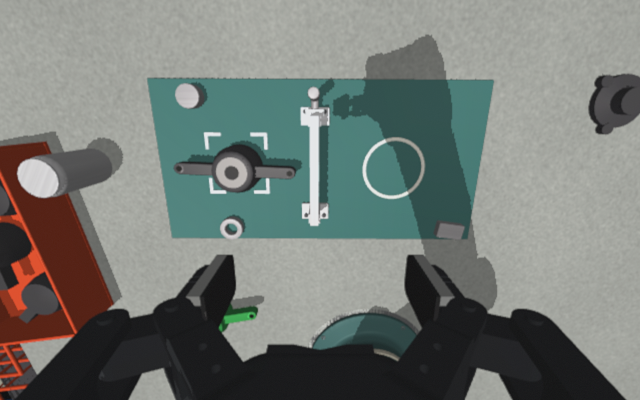

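The wrist view shows the whole board: casting at (236,170), crossbar from (315,110) to (315,222), handle top at (314,93), ring at (393,168).

```bash
python3 - <<'E'
from h import *
z=np.load("w1.npz");p=z["p"];d=z["d"];C=cam("wrist",dict(position=z["pos"],tool_rot=z["rot"]))
P=cloud("wrist",d,C)
hsv=cv2.cvtColor(p,cv2.COLOR_RGB2HSV)
teal=((hsv[...,0]>75)&(hsv[...,0]<100)&(hsv[...,1]>90)).astype(np.uint8);teal[245:]=0
teal=cv2.morphologyEx(teal,cv2.MORPH_CLOSE,np.ones((7,7)))
c=max(cv2.findContours(teal,0,2)[0],key=cv2.contourArea)
W=ray("wrist",c[:,0],.012,C)[:,:2].astype(np.float32)
r=cv2.minAreaRect(W);print("board",r, "z",np.nanmedian(P[...,2][teal>0]))
g=p.max(2);sat=hsv[...,1]
# ring
roi=np.zeros(g.shape,np.uint8);roi[130:206,355:432]=1
m=((sat<60)&(roi>0)).astype(np.uint8)
cs=[x for x in cv2.findContours(m,cv2.RETR_LIST,1)[0] if len(x)>40]
for x in cs:
    print("ring",cv2.minEnclosingCircle(ray("wrist",x[:,0],.012,C)[:,:2].astype(np.float32)))
# casting
m=(g<120)&(sat<60)&(P[...,2]>.025);m[:125]=0;m[206:]=0;m[:,:170]=0;m[:,302:]=0
n,l,s,ce=cv2.connectedComponentsWithStats(m.astype(np.uint8))
for i in range(1,n):
    if s[i,4]>40:print("dark",s[i],ce[i])
m2=(P[...,2]>.025)&(P[...,2]<.09);m2[:125]=0;m2[206:]=0;m2[:,:170]=0;m2[:,302:]=0
for a,b in((172,205),(268,300)):
    mm=m2.copy();mm[:,:a]=0;mm[:,b:]=0
    mm&=(P[...,2]>.04)&(P[...,2]<.075)
    v,u=np.nonzero(mm);R=ray("wrist",np.c_[u,v],.058,C)
    print("ear",len(R),R.mean(0),"depthz",np.nanmedian(P[mm][:,2]),"tip",R[R[:,1].argmax()],R[R[:,1].argmin()], [cv2.minAreaRect(R[:,:2].astype(np.float32))])
q=P[(P[...,2]>.066)&(P[...,2]<.08)&m2];print("top",len(q),np.nanmedian(q,0),cv2.minEnclosingCircle(q[:,:2].astype(np.float32)))
# bar
mb=(P[...,2]>.085)&(P[...,2]<.105)&(g>150);mb[:105]=0;mb[235:]=0;mb[:,:295]=0;mb[:,335:]=0
v,u=np.nonzero(mb);R=ray("wrist",np.c_[u,v],.094,C);print("bar",len(R),cv2.minAreaRect(R[:,:2].astype(np.float32)),np.nanmedian(P[mb][:,2]))
mh=(P[...,2]>.11);mh[:80]=0;mh[115:]=0;mh[:,:295]=0;mh[:,335:]=0
v,u=np.nonzero(mh);R=ray("wrist",np.c_[u,v],.140,C);print("handle",u.min(),u.max(),v.min(),v.max(),cv2.minEnclosingCircle(R[:,:2].astype(np.float32)),np.nanmean(P[mh],0),np.nanmax(P[mh][:,2]))
i=cv2.resize(p[75:245,140:500,::-1],None,fx=2.2,fy=2.2,interpolation=cv2.INTER_CUBIC);cv2.imwrite("pics/w1c.png",i)
E
```

```text
board ((0.4834219813346863, 0.0418107807636261), (0.5958223342895508, 0.29617881774902344), 81.48218536376953) z 0.013143667899519762
ring ((0.4558273255825043, -0.09333628416061401), 0.05266106128692627)
ring ((0.4557580053806305, -0.09337026625871658), 0.059819016605615616)
dark [ 174  145  122   48 1925] [237.42285714 167.49506494]
dark [225 166  13  14 143] [231.04195804 172.52447552]
ear 388 [0.51717023 0.26381328 0.058     ] depthz 0.05900731900159159 tip [0.52168787 0.29217842 0.058     ] [0.52237439 0.23705039 0.058     ] [((0.5168172121047974, 0.2653762698173523), (0.054449521005153656, 0.022627169266343117), 81.68693542480469)]
ear 345 [0.48783559 0.10971797 0.058     ] depthz 0.058771389303731936 tip [0.48077107 0.13361887 0.058     ] [0.48785673 0.08472311 0.058     ] [((0.4874230623245239, 0.10847555100917816), (0.04669753834605217, 0.022998016327619553), 78.6814956665039)]
top 1354 [0.50287878 0.18769148 0.07506802] ((0.5015822649002075, 0.18973489105701447), 0.035519372671842575)
bar 929 ((0.4832605719566345, 0.05121350660920143), (0.0167064368724823, 0.17591390013694763), 81.05695343017578) 0.09508208451961853
handle 307 318 87 100 ((0.6005180478096008, 0.03395044803619385), 0.008313192054629326) [0.60063589 0.03410095 0.13967991] 0.14394640376893109
```

View pics/w1c.png

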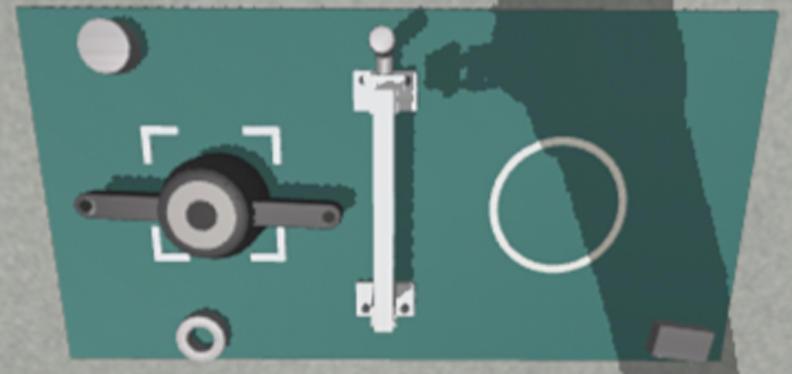

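Sizes agree: tip to tip 0.2106 m, ring diameter 105 mm, handle radius 8 mm, crossbar top at 0.095. Now to the bolt handle.

Call:
apply_moves --pt "-0.003 -0.0335 0.01 0 0.05" --pt "-0.004 -0.0335 0.01 0 0.05" --pt "-0.004 -0.0334 0.01 0 0.05" --pt "0 0 0.035 0 0.05" --pt "0 0 0.035 0 0.05" --pt "0 0 0.035 0 0.05" --pt "0 0 0.035 0 0.05" --pt "0 0 0.03 0 0.05" --pt "0 0 0.01 0 0.05" --pt "0 0 0 0 0.05" --pt "0 0 0 0 0.05"

```text
time_s: 3.32
position: [0.6011, 0.034, 0.1674]
tool_rot: [-0.653, 0.758, -0.0, 0.0]
contact_force: [0.4, -0.1, 0.7]
width: 0.0503
```

```bash
python3 - <<'E'
from h import *
s=bot.get_state()
p,d=imaging.get_image("wrist");cv2.imwrite("pics/w2.png",p[:,:,::-1])
C=cam("wrist",s);P=cloud("wrist",d,C);print(s["position"],s["width"])
R=P[...,2];m=(R>.12)&(R<.15);m[300:]=0
n,l,st,ce=cv2.connectedComponentsWithStats(m.astype(np.uint8))
for i in range(1,n):
    if st[i,4]>40:
        print(st[i],ce[i],np.nanmedian(P[l==i],0));v,u=np.nonzero(l==i);print(cv2.minEnclosingCircle(ray("wrist",np.c_[u,v],.14,C)[:,:2].astype(np.float32)))
E
```

```text
[0.60114387 0.03399485 0.16744569] 0.05026224749303446
[312 200  21  27 452] [321.90044248 213.33628319] [0.60434111 0.03357534 0.140357  ]
((0.6042568683624268, 0.033195216208696365), 0.010341213084757328)
```

View pics/w2.png

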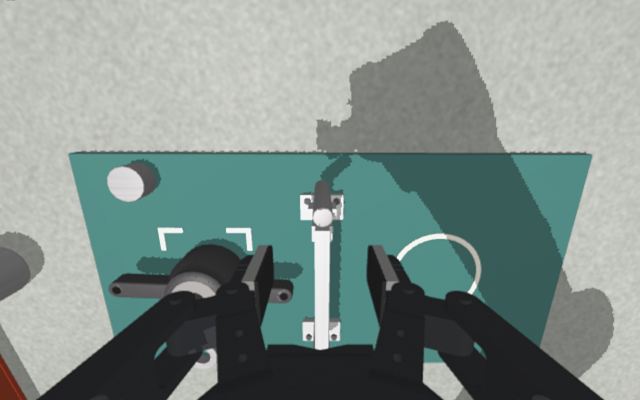

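The handle top at (322,213) lies centred between the open fingers. I go down and close.

Call:
apply_moves --pt "0 -0.001 0.03 0 0.05" --pt "0 0 0.02 0 0.05" --pt "0 0 0.013 0 0.05" --pt "0 0 0 0 0.05" --pt "0 0 0 0 0.01" --pt "0 0 0 0 0.01" --pt "0 0 0 0 0.01" --pt "0 0 0 0 0.01" --pt "0 0 0 0 0.01" --pt "0 0 0 0 0.01"

```text
time_s: 4.2
position: [0.6027, 0.033, 0.1052]
tool_rot: [-0.652, 0.758, -0.001, 0.001]
contact_force: [-2.9, -3.7, 10.2]
width: 0.0103
```

```bash
python3 - <<'E'
from h import *
s=bot.get_state();print(s["position"],s["width"],s["contact_force"],s["time_s"])
p,d=imaging.get_image("wrist");cv2.imwrite("pics/w3.png",p[:,:,::-1])
p2,d=imaging.get_image("side");cv2.imwrite("pics/s3.png",cv2.resize(p2[150:260,200:360,::-1],None,fx=4,fy=4,interpolation=cv2.INTER_CUBIC))
print(bot.get_state()["width"])
E
```

```text
[0.60267388 0.0329741  0.10518009] 0.010331083345271217 [-2.94819151 -3.65189212 10.19255567] 4.2
0.010270518398786158
```

View pics/w3.png

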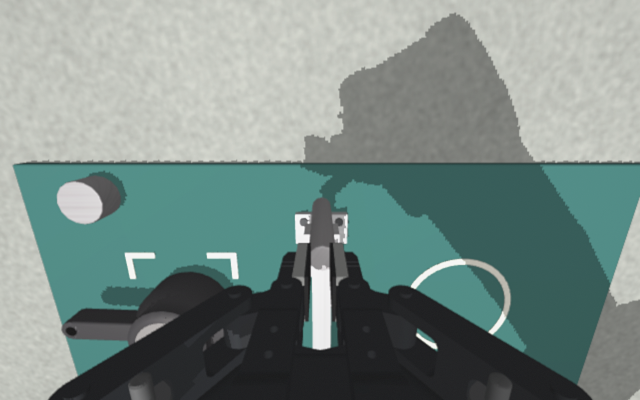

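View pics/s3.png

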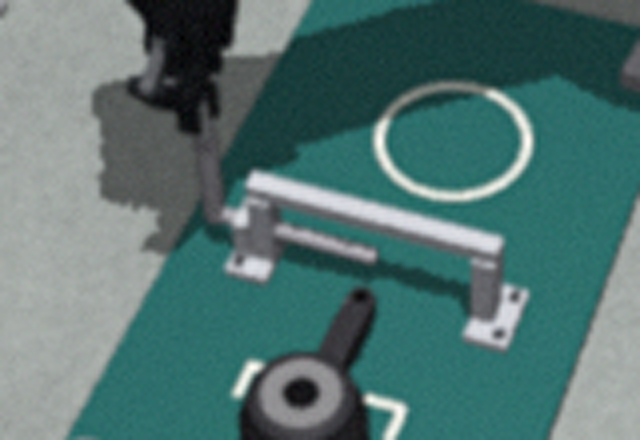

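```bash
python3 - <<'E'
from h import *
s=bot.get_state();C=cam("wrist",s)
print(ray("wrist",[[320,250],[320,258],[320,268],[304,262],[336,262]],.14,C))
print(ray("wrist",[[320,200],[320,205]],.07,C))
p=cv2.imread("pics/w3.png")[180:350,230:410];cv2.imwrite("pics/w3c.png",cv2.resize(p,None,fx=4,fy=3.5,interpolation=cv2.INTER_CUBIC))
E
```

```text
[[0.60673022 0.03390802 0.14      ]
 [0.60195753 0.03462499 0.14      ]
 [0.59587082 0.03553936 0.14      ]
 [0.60085123 0.04370706 0.14      ]
 [0.59822711 0.02626946 0.14      ]]
[[0.6144104  0.03269761 0.07      ]
 [0.61044155 0.03329382 0.07      ]]
```

View pics/w3c.png

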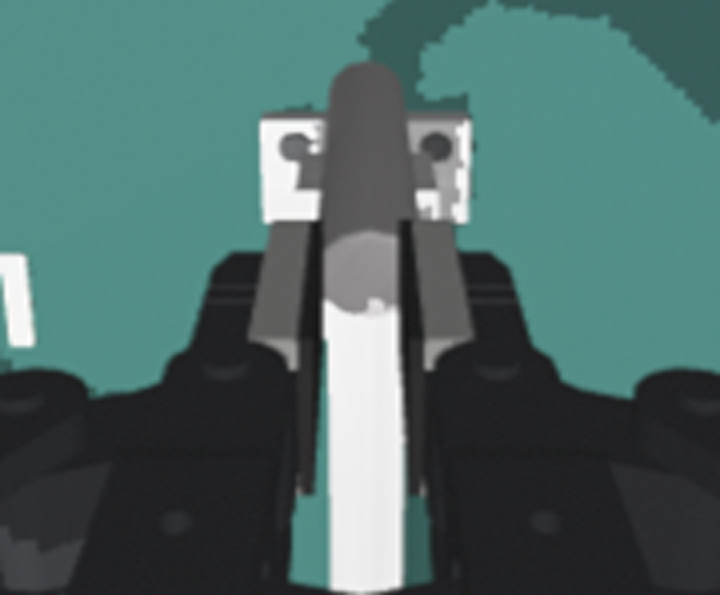

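The wrist crop shows the handle seated between the pads, although the opening reads 10 mm. I command a full close and read it again.

Call:
apply_moves --pt "0 0 0 0 0" --pt "0 0 0 0 0" --pt "0 0 0 0 0"

```text
time_s: 4.55
position: [0.6028, 0.0335, 0.1051]
tool_rot: [-0.652, 0.758, -0.001, 0.001]
contact_force: [0.0, -2.1, 8.0]
width: 0.0001
```

```bash
python3 - <<'E'
from h import *
s=bot.get_state();print(s["position"],s["width"],s["contact_force"],s["time_s"])
p,d=imaging.get_image("wrist");cv2.imwrite("pics/w4.png",cv2.resize(p[180:350,230:410,::-1],None,fx=4,fy=3.5,interpolation=cv2.INTER_CUBIC))
E
```

```text
[0.60277686 0.03352376 0.10506029] 0.00011763612949805487 [ 0.02071602 -2.09027124  8.01688769] 4.55
```

View pics/w4.png

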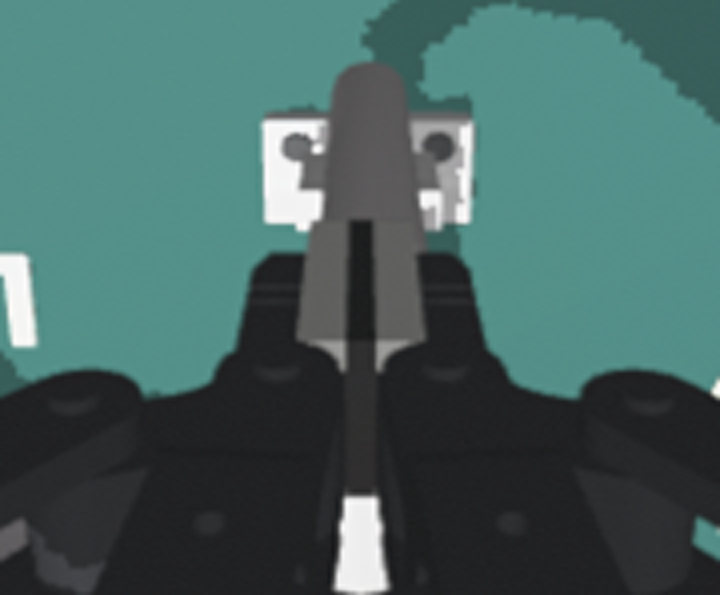

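```bash
python3 - <<'E'
from h import *
s=bot.get_state()
p,d=imaging.get_image("wrist");np.savez("w5.npz",p=p,d=d)
P=cloud("wrist",d,cam("wrist",s));Rt=Ro.from_quat(s["tool_rot"]).as_matrix()
Q=(P-np.array(s["position"]))@Rt
for v in range(195,350,6):
    print(v,*[(np.round(Q[v,u]*1000).tolist(), round(P[v,u,2]*1000)) for u in (312,320,328)],p[v,320])
E
```

```text
195 ([-9.0, 1.0, 94.0], 11) ([-1.0, 0.0, 92.0], 13) ([6.0, 0.0, 92.0], 13) [ 86 146 139]
201 ([-9.0, 6.0, 92.0], 13) ([-1.0, -6.0, 50.0], 56) ([5.0, -4.0, 58.0], 47) [86 84 85]
207 ([-9.0, 13.0, 94.0], 11) ([-1.0, -6.0, 34.0], 71) ([5.0, -4.0, 40.0], 65) [87 86 86]
213 ([-8.0, -1.0, 36.0], 69) ([-2.0, -6.0, 20.0], 85) ([4.0, -5.0, 24.0], 81) [89 87 88]
219 ([-7.0, -2.0, 19.0], 86) ([-2.0, -6.0, 8.0], 97) ([4.0, -6.0, 9.0], 96) [90 88 89]
225 ([-7.0, -3.0, 5.0], 100) ([-2.0, -7.0, -4.0], 109) ([4.0, -6.0, -3.0], 108) [90 88 89]
231 ([-7.0, -3.0, -7.0], 112) ([-2.0, -7.0, -15.0], 120) ([3.0, -6.0, -13.0], 118) [91 89 90]
237 ([-6.0, -4.0, -17.0], 122) ([-2.0, -7.0, -23.0], 129) ([3.0, -6.0, -22.0], 127) [92 91 91]
243 ([-6.0, -11.0, -40.0], 145) ([-2.0, -10.0, -40.0], 145) ([3.0, -10.0, -39.0], 144) [39 40 40]
249 ([-6.0, -10.0, -47.0], 152) ([-2.0, -10.0, -46.0], 152) ([2.0, -10.0, -47.0], 152) [29 30 31]
255 ([-5.0, -11.0, -53.0], 159) ([-2.0, -10.0, -53.0], 158) ([2.0, -11.0, -54.0], 159) [29 31 31]
261 ([-5.0, -11.0, -60.0], 165) ([-2.0, -11.0, -60.0], 165) ([2.0, -10.0, -59.0], 16
[... 393 characters left out ...]
[46 46 48]
291 ([-5.0, -11.0, -84.0], 189) ([-2.0, -4.0, -73.0], 178) ([1.0, -11.0, -84.0], 189) [48 48 49]
297 ([-4.0, -11.0, -88.0], 193) ([-2.0, -1.0, -73.0], 178) ([1.0, -11.0, -87.0], 192) [47 47 47]
303 ([-4.0, -9.0, -89.0], 194) ([-2.0, 2.0, -73.0], 178) ([1.0, -12.0, -92.0], 197) [48 47 47]
309 ([-4.0, -8.0, -90.0], 195) ([-2.0, 5.0, -73.0], 178) ([1.0, -9.0, -91.0], 196) [48 46 47]
315 ([-5.0, -1.0, -84.0], 189) ([-2.0, 8.0, -74.0], 179) ([2.0, -1.0, -84.0], 189) [47 47 47]
321 ([-5.0, 2.0, -84.0], 189) ([-2.0, 11.0, -73.0], 178) ([2.0, 2.0, -84.0], 189) [97 96 97]Traceback (most recent call last):
  File "<stdin>", line 7, in <module>
ValueError: cannot convert float NaN to integer
```

```bash
python3 - <<'E'
from h import *
z=np.load("w1.npz");d=z["d"];pos=z["pos"];rot=z["rot"]
P=cloud("wrist",d,cam("wrist",dict(position=pos,tool_rot=rot)));Q=(P-pos)@Ro.from_quat(rot).as_matrix()
for (v,u) in [(257,215),(258,225),(258,230),(275,225),(300,220),(320,210),(340,220),(258,412),(265,420),(300,430)]:print(v,u,np.round(Q[v,u]*1000))
m=(Q[...,2]<20);vv,uu=np.nonzero(m);print(vv.min(),np.nanmax(Q[m][:,2]))
q=Q[m&(np.arange(400)[:,None]<330)];h=np.histogram(q[:,2],bins=np.arange(-.2,.021,.01));print(h)
E
```

```text
257 215 [-51. -10. -55.]
258 225 [-46. -10. -56.]
258 230 [-45.  -9. -53.]
275 225 [-44.  -5. -63.]
300 220 [-44.   2. -71.]
320 210 [ -34.  -16. -106.]
340 220 [ -28.  -17. -115.]
258 412 [ 41. -11. -57.]
265 420 [ 43. -10. -63.]
300 430 [ 41.  -6. -82.]
0 1.1288937285256344
(array([   0,    0,    0,    0,    0,    0,    0,    0,   82, 2155, 2806,
       1355, 1566, 1274,  829,   35,    0,    0,    0,    0,    0,    0]), array([-2.00000000e-01, -1.90000000e-01, -1.80000000e-01, -1.70000000e-01,
       -1.60000000e-01, -1.50000000e-01, -1.40000000e-01, -1.30000000e-01,
       -1.20000000e-01, -1.10000000e-01, -1.00000000e-01, -9.00000000e-02,
       -8.00000000e-02, -7.00000000e-02, -6.00000000e-02, -5.00000000e-02,
       -4.00000000e-02, -3.00000000e-02, -2.00000000e-02, -1.00000000e-02,
        1.66533454e-16,  1.00000000e-02,  2.00000000e-02]))
```

The depth shows the real shut fingertips about 39 mm short of the reported TCP: they rest on the handle's top at z≈0.143 while the reading is 0.105. They stand 13 mm farther back when open. The body and pad geometry are shifted by the same amount. From here on I take true tip = reported z + 0.039. I raise, open and regrip.

Call:
apply_moves --pt "0 0 -0.02 0 0" --pt "0 0 0 0 0.05" --pt "0 0 0 0 0.05" --pt "0 0 0 0 0.05" --pt "0 0 0 0 0.05" --pt "0 0 0.03 0 0.05" --pt "0 0 0.02 0 0.05" --pt "0 0 0.01 0 0.05" --pt "0 0 0 0 0.05" --pt "0 0 0 0 0.005" --pt "0 0 0 0 0.005" --pt "0 0 0 0 0.005" --pt "0 0 0 0 0.005" --pt "0 0 0 0 0.005" --pt "0 0 0 0 0.005"

```text
time_s: 5.9
position: [0.6024, 0.032, 0.0647]
tool_rot: [-0.652, 0.758, -0.001, 0.0]
contact_force: [-1.8, -9.1, 7.0]
width: 0.0151
```

Gripped: the opening is 15.1 mm on the 16 mm handle. Now I draw the bolt.

Call:
apply_moves --pt "0 -0.004 0 0 0.005" --pt "0 -0.008 0 0 0.005" --pt "0 -0.008 0 0 0.005" --pt "0 -0.008 0 0 0.005" --pt "0 -0.008 0 0 0.005" --pt "0 -0.008 0 0 0.005" --pt "0 -0.006 0 0 0.005" --pt "0 -0.003 0 0 0.005" --pt "0 0 0 0 0.005" --pt "0 0 0 0 0.005"

```text
time_s: 6.73
position: [0.6552, 0.024, 0.0647]
tool_rot: [-0.652, 0.758, -0.001, 0.0]
contact_force: [0.7, -7.8, 4.0]
width: 0.0146
```

Call:
apply_moves --pt "0 -0.003 0 0 0.005" --pt "0 -0.003 0 0 0.005" --pt "0 -0.002 0 0 0.005" --pt "0 0 0 0 0.005" --pt "0 0 0 0 0.005"

```text
time_s: 7.15
position: [0.6595, 0.0233, 0.0644]
tool_rot: [-0.652, 0.758, 0.001, -0.003]
contact_force: [-27.7, -6.9, 20.5]
width: 0.0147
```

The bolt is against its stop: 28 N, total travel 57.7 mm. That fits the bolt starting about 7 mm off home. I ease off, let go and rise.

Call:
apply_moves --pt "0 0.003 0 0 0.005" --pt "0 0 0 0 0.05" --pt "0 0 0 0 0.05" --pt "0 0 0 0 0.05" --pt "0 0 -0.035 0 0.05" --pt "0 0 -0.035 0 0.05" --pt "0 0 -0.035 0 0.05" --pt "0 0 -0.02 0 0.05" --pt "0 0 0 0 0.05"

```text
time_s: 7.9
position: [0.6611, 0.0258, 0.1937]
tool_rot: [-0.652, 0.758, -0.002, 0.003]
contact_force: [0.1, 0.8, 0.2]
width: 0.05
```

```bash
python3 - <<'E'
from h import *
s=bot.get_state();print(s["position"],s["q"],s["time_s"])
p,d=imaging.get_image("wrist");cv2.imwrite("pics/w6.png",p[:,:,::-1]);C=cam("wrist",s);P=cloud("wrist",d,C)
m=(P[...,2]>.12)&(P[...,2]<.15);m[:, :280]=0;m[:,360:]=0
n,l,st,ce=cv2.connectedComponentsWithStats(m.astype(np.uint8))
for i in range(1,n):
    if st[i,4]>40:
        v,u=np.nonzero(l==i);print(ce[i],np.nanmedian(P[l==i],0),cv2.minEnclosingCircle(ray("wrist",np.c_[u,v],.14,C)[:,:2].astype(np.float32)))
E
```

```text
[0.66113439 0.02575371 0.19366471] [ 0.30197563  0.53919412 -0.55888043  1.50813526  0.30062262  1.17339198
 -2.02814222] 7.9
[322.79494382 207.32022472] [0.66082663 0.02498161 0.14041721] ((0.660847544670105, 0.025047987699508667), 0.010277988389134407)
```

View pics/w6.png

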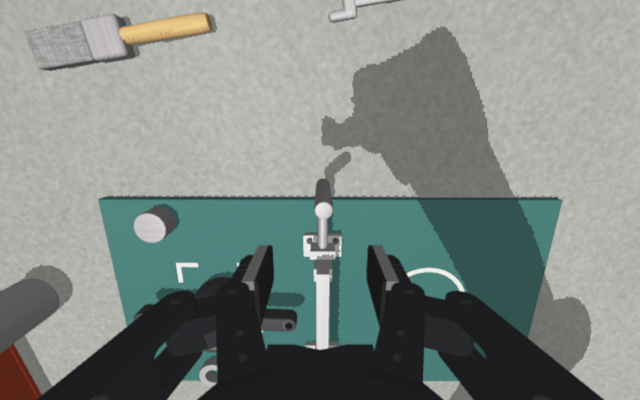

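The handle top at (322,210) now measures x=0.661: it moved 57 mm and stays out. Next, over the rear ear (the +y one).

Call:
apply_moves --pt "-0.0271 0.0223 0 0 0.07" --pt "-0.0271 0.0223 0 0 0.07" --pt "-0.0271 0.0223 0 0 0.07" --pt "-0.0271 0.0223 0 0 0.07" --pt "-0.0271 0.0223 0 0 0.07" --pt "-0.0271 0.0223 0 0 0.07" --pt "-0.0271 0.0223 0 0 0.07" --pt "-0.0271 0.0223 0 0 0.07"

```text
time_s: 8.62
position: [0.5134, 0.2672, 0.1876]
tool_rot: [-0.652, 0.758, 0.0, -0.0]
contact_force: [0.4, 1.4, 0.1]
width: 0.0702
```

Call:
apply_moves --pt "0 0 -0.005 -7 0.07" --pt "0 0 0 -7 0.07" --pt "0 0 0 -7 0.07" --pt "0 0 0 -7 0.07" --pt "0 0 0 -7 0.07" --pt "0 0 0 -7 0.07" --pt "0 0 0 -7 0.07" --pt "0 0 0 -7 0.07" --pt "0 0 0 -7 0.07" --pt "0 0 0 -7 0.07" --pt "0 0 0 -7 0.07" --pt "0 0 0 -7 0.07" --pt "0 0 0 -4 0.07" --pt "0 0 0 0 0.07" --pt "0 0 0 0 0.07"

```text
time_s: 9.87
position: [0.5146, 0.2659, 0.1926]
tool_rot: [0.996, -0.093, -0.001, -0.0]
contact_force: [-0.9, 0.1, -0.7]
width: 0.0698
```

```bash
cat > ear.py <<'E'
from h import *
import sys
s=bot.get_state();print(np.round(s["position"],4),np.round(s["q"],2),s["time_s"])
p,d=imaging.get_image("wrist");cv2.imwrite(f"pics/{sys.argv[1]}.png",p[:,:,::-1]);C=cam("wrist",s);P=cloud("wrist",d,C)
np.savez(sys.argv[1]+".npz",p=p,d=d,pos=s["position"],rot=s["tool_rot"])
Rt=Ro.from_quat(s["tool_rot"]).as_matrix();Q=(P-s["position"])@Rt
print("tool x angle",np.degrees(np.arctan2(Rt[1,0],Rt[0,0])))
g=p.max(2);hs=cv2.cvtColor(p,cv2.COLOR_RGB2HSV)
m=(P[...,2]>.05)&(P[...,2]<.066)&(hs[...,1]<70)&(g<140)&(g>25)
n,l,st,ce=cv2.connectedComponentsWithStats(m.astype(np.uint8))
for i in range(1,n):
    if st[i,4]>150:
        v,u=np.nonzero(l==i);R=ray("wrist",np.c_[u,v],.058,C)[:,:2].astype(np.float32);r=cv2.minAreaRect(R)
        print(st[i],ce[i].round(),"rect",np.round(r[0],4),np.round(r[1],4),round(r[2],1),"y",R[:,1].min(),R[:,1].max(),"z",np.nanmedian(P[l==i][:,2]))
E
python3 ear.py w7
```

```text
[0.5146 0.2659 0.1926] [ 0.2   0.51 -0.98  1.71  0.46  1.17 -1.09] 9.8667
tool x angle -10.715773811280398
[286   0  50  12 252] [311.   6.] rect [0.5378 0.4375] [0.0089 0.0454] 79.3 y 0.43203744 0.44607815 z 0.05782458890739384
[ 289  162   66   95 1572] [322. 206.] rect [0.5086 0.238 ] [0.1105 0.0768] 82.5 y 0.17857757 0.29242045 z 0.05870785647101165
[ 11 179  25  23 436] [ 23. 190.] rect [0.1889 0.3225] [0.0253 0.0264] 79.4 y 0.3095142 0.33539864 z 0.0634609444592589
[314 282  16  42 610] [321. 301.] rect [0.4885 0.1169] [0.0604 0.019 ] 79.0 y 0.08664059 0.14827491 z 0.05886554374703701
[369 330  31  22 234] [384. 338.] rect [0.5604 0.0516] [0.0382 0.0298] 39.6 y 0.028096814 0.05914644 z 0.054076226378960035
[  0 373  41  23 345] [ 19. 382.] rect [0.0504 0.0679] [0.0247 0.0522] 40.3 y 0.04295325 0.0876846 z 0.05804045468517349
```

View pics/w7.png

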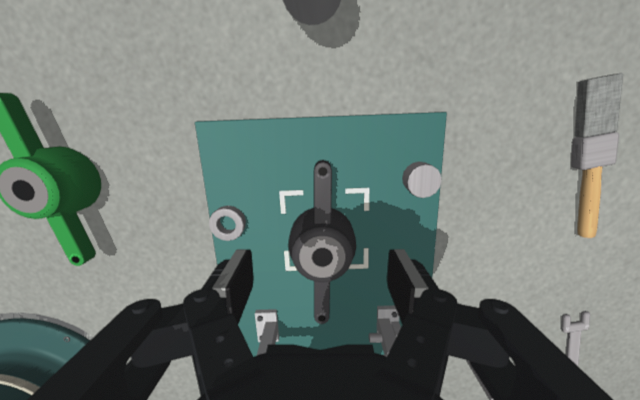

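The picture shows the casting's rear ear from (322,163) to (322,205), running straight up the image and centred between the fingers. Disc and collar are clear of them.

```bash
python3 - <<'E'
from h import *
z=np.load("w7.npz");p=z["p"];d=z["d"];C=cam("wrist",dict(position=z["pos"],tool_rot=z["rot"]));P=cloud("wrist",d,C)
m=(P[...,2]>.05)&(P[...,2]<.066);m[:,:280]=0;m[:,365:]=0
L=[]
for v in list(range(168,200,4))+list(range(290,312,3)):
    u=np.nonzero(m[v])[0];u=u[(u>305)&(u<342)]
    e=ray("wrist",[[u.min()-.5,v],[u.max()+.5,v]],.058,C)[:,:2];c=e.mean(0);L.append(c);print(v,u.min(),u.max(),c.round(4),np.linalg.norm(e[0]-e[1]).round(4))
L=np.array(L);f=np.polyfit(L[:,1],L[:,0],1);print(np.degrees(np.arctan(f[0])))
cy=.1895
a=np.arctan(f[0]);c=np.array([np.polyval(f,cy),cy]);dr=np.array([np.sin(a),np.cos(a)]);g=c+.08*dr;print("center",c,"grip",g)
Rt=Ro.from_quat(z["rot"]).as_matrix();dl=np.r_[g,-.011]-z["pos"];print("tool delta",dl@Rt)
E
```

```text
168 314 330 [0.5204 0.2854] 0.0185
172 314 331 [0.5201 0.281 ] 0.0196
176 313 331 [0.5188 0.2767] 0.0208
180 313 331 [0.518  0.2723] 0.0209
184 313 331 [0.5171 0.2679] 0.021
188 314 330 [0.5163 0.2634] 0.0188
192 314 330 [0.5155 0.2589] 0.0189
196 314 330 [0.5146 0.2544] 0.019
290 314 329 [0.4919 0.1354] 0.0198
293 314 329 [0.4911 0.1312] 0.0199
296 314 329 [0.4903 0.127 ] 0.02
299 314 329 [0.4895 0.1227] 0.0201
302 314 329 [0.4887 0.1183] 0.0201
305 314 329 [0.4879 0.114 ] 0.0202
308 314 328 [0.4864 0.1097] 0.019
311 314 328 [0.4856 0.1053] 0.0191
10.86585628539189
center [0.50215751 0.1895    ] grip [0.51723833 0.2680657 ]
tool delta [ 0.00245104 -0.00263987  0.20362278]
```

Everything agrees: ear width 20 mm, yaw 10.9°, and the grip 0.25 m out. I go down and close.

Call:
apply_moves --pt "0.0025 -0.0026 0.03 0 0.06" --pt "0 0 0.035 0 0.06" --pt "0 0 0.035 0 0.06" --pt "0 0 0.035 0 0.06" --pt "0 0 0.03 0 0.06" --pt "0 0 0.02 0 0.05" --pt "0 0 0.01 0 0.05" --pt "0 0 0.008 0 0.05" --pt "0 0 0 0 0.05" --pt "0 0 0 0 0.05"

```text
time_s: 10.75
position: [0.5181, 0.2685, -0.0089]
tool_rot: [0.996, -0.092, 0.0, -0.0]
contact_force: [-0.4, 0.4, 0.3]
width: 0.0497
```

Call:
apply_moves --pt "0 0 0 0 0.01" --pt "0 0 0 0 0.01" --pt "0 0 0 0 0.01" --pt "0 0 0 0 0.01" --pt "0 0 0 0 0.01" --pt "0 0 0 0 0.01"

```text
time_s: 11.25
position: [0.5182, 0.2684, -0.0087]
tool_rot: [0.996, -0.092, 0.001, -0.0]
contact_force: [-1.6, -0.9, 8.3]
width: 0.0192
```

Gripped: opening 19.2 mm with a slight downward press, so no lift. I align the yaw to the lane and slide until the body is under the bar.

Call:
apply_moves --pt "0 0 0 -0.8 0.01" --pt "0 0.004 0 -0.8 0.01" --pt "0 0.006 0 -0.7 0.01" --pt "-0.0003 0.008 0 0 0.01" --pt "-0.0003 0.008 0 0 0.01" --pt "-0.0003 0.008 0 0 0.01" --pt "-0.0003 0.008 0 0 0.01" --pt "-0.0003 0.008 0 0 0.01" --pt "-0.0003 0.008 0 0 0.01" --pt "-0.0003 0.008 0 0 0.01" --pt "0 0 0 0 0.01"

```text
time_s: 12.17
position: [0.5067, 0.203, -0.0086]
tool_rot: [0.997, -0.072, 0.001, -0.001]
contact_force: [-0.4, 0.3, 8.0]
width: 0.0194
```

Call:
apply_moves --pt "0 0.004 0 0 0.01" --pt "-0.0002 0.008 0 0 0.01" --pt "-0.0002 0.008 0 0 0.01" --pt "-0.0002 0.008 0 0 0.01" --pt "-0.0002 0.008 0 0 0.01" --pt "-0.0002 0.008 0 0 0.01" --pt "0 0.008 0 0 0.01" --pt "0 0.008 0 0 0.01" --pt "0 0.008 0 0 0.01" --pt "0 0.005 0 0 0.01" --pt "0 0 0 0 0.01" --pt "0 0 0 0 0.01"

```text
time_s: 13.17
position: [0.4955, 0.1313, -0.0087]
tool_rot: [0.997, -0.072, 0.001, -0.0]
contact_force: [-0.1, 0.3, 8.3]
width: 0.0191
```

```bash
python3 - <<'E'
from h import *
p2,d=imaging.get_image("top");cv2.imwrite("pics/t8.png",cv2.resize(p2[115:250,220:430,::-1],None,fx=3.8,fy=3.8,interpolation=cv2.INTER_CUBIC))
p2,d=imaging.get_image("side");cv2.imwrite("pics/s8.png",cv2.resize(p2[130:310,190:390,::-1],None,fx=3,fy=3,interpolation=cv2.INTER_CUBIC))
E
```

```text
(no output)
```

View pics/s8.png

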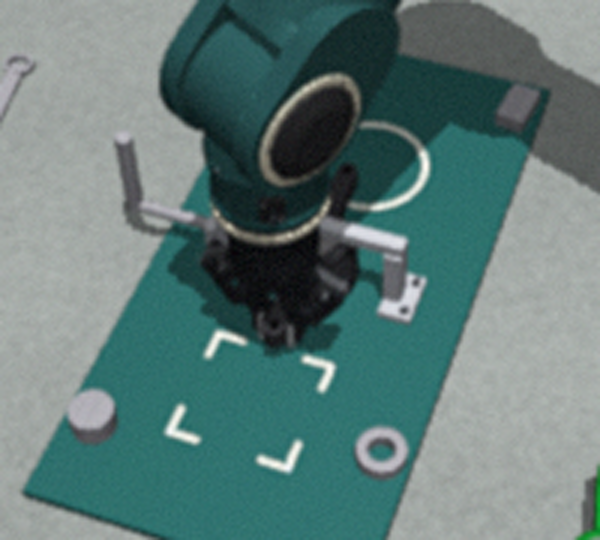

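View pics/t8.png

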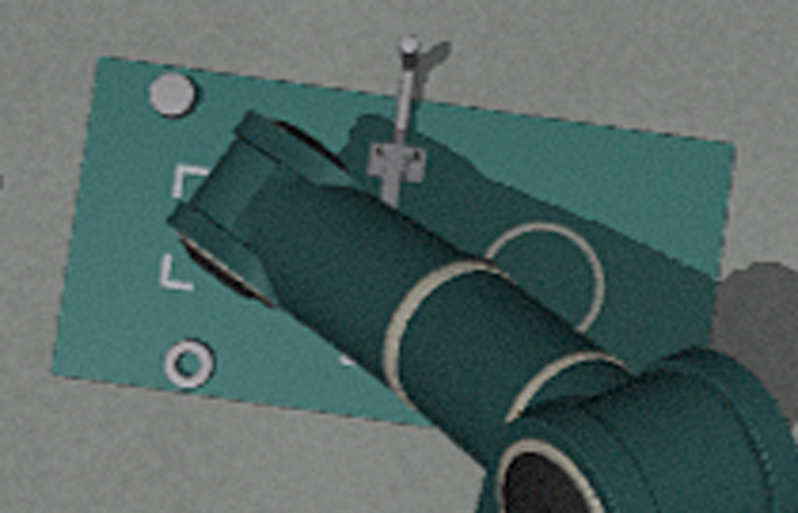

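The body is under the crossbar and the front ear sticks out beyond it. The corner marks are empty and the bystanders are unmoved. I let go, rise and move over to the far ear.

Call:
apply_moves --pt "0 0 0 0 0.05" --pt "0 0 0 0 0.05" --pt "0 0 0 0 0.05" --pt "0 0 -0.01 0 0.05" --pt "0 0 -0.034 0 0.05" --pt "0 0 -0.034 0 0.05" --pt "0 0 -0.034 0 0.05" --pt "0 0 -0.034 0 0.06" --pt "0 0 -0.034 0 0.06" --pt "0 0 -0.02 0 0.06" --pt "0 0.0395 0 0 0.06" --pt "0 0.0395 0 0 0.06" --pt "0 0.0395 0 0 0.06" --pt "0 0.0395 0 0 0.06" --pt "0 0 0 0 0.06" --pt "0 0 0 0 0.06"

```text
time_s: 14.6
position: [0.4713, -0.0277, 0.1907]
tool_rot: [0.997, -0.074, -0.0, 0.0]
contact_force: [-0.1, 1.3, 0.4]
width: 0.0601
```

```bash
python3 ear.py w9
```

```text
[ 0.4713 -0.0277  0.1907] [ 0.94  0.3  -1.09  1.96  0.31  1.06 -0.44] 14.6
tool x angle -8.525158475356099
[ 284    0   73  101 1637] [320.  40.] rect [0.4911 0.104 ] [0.0869 0.0726] 81.5 y 0.05583935 0.14835015 z 0.058875966434041804
[ 283  118   74   90 1224] [320. 171.] rect [ 0.4746 -0.0036] [0.096  0.0751] 81.5 y -0.051850606 0.04939602 z 0.05878918853697554
```

View pics/w9.png

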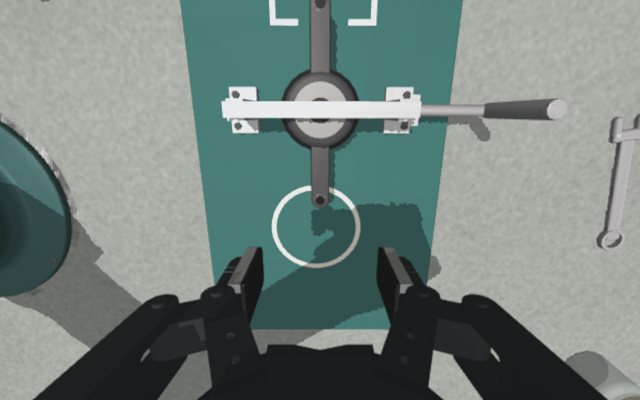

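The casting stands under the crossbar with its body at (320,108). The far ear runs down to its tip at (320,207), the ring is centred at (316,227), and the bolt is out to the right.

```bash
python3 - <<'E'
from h import *
z=np.load("w9.npz");p=z["p"];d=z["d"];C=cam("wrist",dict(position=z["pos"],tool_rot=z["rot"]));P=cloud("wrist",d,C)
m=(P[...,2]>.05)&(P[...,2]<.066);L=[]
for v in list(range(158,202,6))+list(range(20,60,8)):
    u=np.nonzero(m[v])[0];u=u[(u>300)&(u<342)]
    e=ray("wrist",[[u.min()-.5,v],[u.max()+.5,v]],.058,C)[:,:2];c=e.mean(0);L.append(c)
L=np.array(L);f=np.polyfit(L[:,1],L[:,0],1);a=np.arctan(f[0]);print(np.degrees(a),np.abs(np.polyval(f,L[:,1])-L[:,0]).max())
cy=-.0519+.105*np.cos(a);c=np.array([np.polyval(f,cy),cy]);dr=np.array([np.sin(a),np.cos(a)]);g=c-.08*dr;print("center",c,"grip",g)
Rt=Ro.from_quat(z["rot"]).as_matrix();print("tool delta",(np.r_[g,-.009]-z["pos"])@Rt)
hs=cv2.cvtColor(p,cv2.COLOR_RGB2HSV);w=((hs[...,1]<60)&(p.max(2)>110)).astype(np.uint8);w[:183]=0;w[272:]=0;w[:,:268]=0;w[:,364:]=0
v,u=np.nonzero(w);R=ray("wrist",np.c_[u,v],.012,C)[:,:2]
k=np.abs(np.linalg.norm(R-[.4558,-.0933],axis=1)-.056)<.008;R=R[k]
A=np.c_[2*R,np.ones(len(R))];s=np.linalg.lstsq(A,(R**2).sum(1),rcond=None)[0];print("ring",s[:2],np.sqrt(s[2]+s[0]**2+s[1]**2),len(R))
mv=np.r_[s[:2]-c,0];print("slide world",mv,"tool",mv@Rt)
E
```

```text
8.56825670993952 0.00028899265086007597
center [0.48291431 0.0519281 ] grip [ 0.47099531 -0.02717902]
tool delta [-0.00038107 -0.00061971  0.19970073]
ring [ 0.45594501 -0.0936409 ] 0.055389888194405386 1327
slide world [-0.02696931 -0.145569    0.        ] tool [-5.09163531e-03  1.47958569e-01  1.17802557e-04]
```

Call:
apply_moves --pt "-0.0004 -0.0006 0.03 0 0.06" --pt "0 0 0.035 0 0.06" --pt "0 0 0.035 0 0.06" --pt "0 0 0.035 0 0.06" --pt "0 0 0.03 0 0.05" --pt "0 0 0.02 0 0.05" --pt "0 0 0.01 0 0.05" --pt "0 0 0.005 0 0.05" --pt "0 0 0 0 0.05" --pt "0 0 0 0 0.05"

```text
time_s: 15.48
position: [0.4723, -0.0242, -0.0087]
tool_rot: [0.997, -0.072, 0.001, -0.0]
contact_force: [-0.8, 1.0, 0.4]
width: 0.0502
```

Call:
apply_moves --pt "0 0 0 0 0.01" --pt "0 0 0 0 0.01" --pt "0 0 0 0 0.01" --pt "0 0 0 0 0.01" --pt "0 0 0 0 0.01" --pt "0 0 0 0 0.01"

```text
time_s: 15.98
position: [0.4721, -0.025, -0.0089]
tool_rot: [0.997, -0.072, 0.001, 0.0]
contact_force: [-2.7, -1.9, 13.2]
width: 0.0197
```

Gripped again: 19.7 mm. Sliding on to the ring, half first.

Call:
apply_moves --pt "0 0.004 0 0 0.01" --pt "-0.0003 0.008 0 0 0.01" --pt "-0.0003 0.008 0 0 0.01" --pt "-0.0003 0.008 0 0 0.01" --pt "-0.0003 0.008 0 0 0.01" --pt "-0.0003 0.008 0 0 0.01" --pt "-0.0003 0.008 0 0 0.01" --pt "-0.0003 0.008 0 0 0.01" --pt "-0.0003 0.008 0 0 0.01" --pt "-0.0003 0.008 0 0 0.01" --pt "0 0 0 0 0.01"

```text
time_s: 16.9
position: [0.4585, -0.1003, -0.009]
tool_rot: [0.997, -0.073, 0.001, -0.0]
contact_force: [-2.8, -2.5, 15.5]
width: 0.0193
```

```bash
python3 -c "
from h import *
print(np.round(bot.get_state()['q'],2))"
```

```text
[ 0.81  0.61 -0.8   2.11  0.7   0.7  -0.6 ]
```

Call:
apply_moves --pt "0 0.004 0 0 0.01" --pt "-0.0004 0.008 0 0 0.01" --pt "-0.0004 0.008 0 0 0.01" --pt "-0.0004 0.008 0 0 0.01" --pt "-0.0004 0.008 0 0 0.01" --pt "-0.0004 0.008 0 0 0.01" --pt "-0.0004 0.008 0 0 0.01" --pt "-0.0002 0.008 0 0 0.01" --pt "0 0.007 0 0 0.01" --pt "0 0.004 0 0 0.01" --pt "0 0 0 0 0.01" --pt "0 0 0 0 0.01"

```text
time_s: 17.9
position: [0.4458, -0.1695, -0.0089]
tool_rot: [0.997, -0.072, 0.001, 0.0]
contact_force: [-1.6, 2.0, 10.5]
width: 0.0198
```

```bash
python3 ear.py w10; python3 - <<'E'
from h import *
z=np.load("w10.npz");p=z["p"];d=z["d"];C=cam("wrist",dict(position=z["pos"],tool_rot=z["rot"]));P=cloud("wrist",d,C)
hs=cv2.cvtColor(p,cv2.COLOR_RGB2HSV)
q=(P[...,2]>.069)&(P[...,2]<.08)&(np.hypot(P[...,0]-.456,P[...,1]+.094)<.06);v,u=np.nonzero(q);print(len(u))
if len(u): print(cv2.minEnclosingCircle(P[q][:,:2].astype(np.float32)))
E
```

```text
[ 0.4458 -0.1695 -0.0089] [ 0.95  0.62 -0.8   2.1   0.7   0.71 -0.45] 17.9
tool x angle -8.285570169124204
[ 267  213  106  132 6724] [320. 276.] rect [ 0.4459 -0.162 ] [0.0644 0.042 ] 56.9 y -0.1965939 -0.13025537 z 0.0587175322387501
37662
((0.45658376812934875, -0.09350255131721497), 0.03533948212862015)
```

View pics/w10.png

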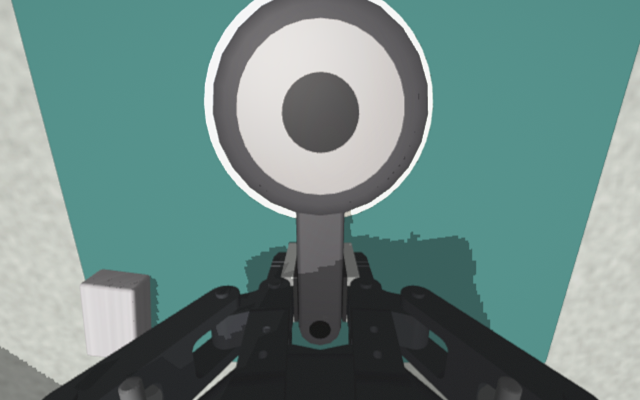

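The round top is centred at (320,105), with the white ring showing evenly around it. Casting centre (0.4566, -0.0935) against ring centre (0.4559, -0.0936), less than 1 mm apart. I let go, rise and go back to the bolt.

Call:
apply_moves --pt "0 0 0 0 0.05" --pt "0 0 0 0 0.05" --pt "0 0 0 0 0.05" --pt "0 0 -0.01 0 0.05" --pt "0 0 -0.034 0 0.05" --pt "0 0 -0.034 0 0.05" --pt "0 0 -0.034 0 0.05" --pt "0 0 -0.034 0 0.05" --pt "0 0 -0.034 0 0.05" --pt "0 0 -0.02 0 0.05" --pt "0 0 0 0 0.05"

```text
time_s: 18.87
position: [0.4467, -0.1696, 0.1946]
tool_rot: [0.997, -0.072, 0.002, 0.001]
contact_force: [0.7, -0.2, 0.2]
width: 0.0501
```

Call:
apply_moves --pt "0.0231 -0.0279 0 0 0.05" --pt "0.0231 -0.0279 0 0 0.05" --pt "0.0231 -0.0279 0 0 0.05" --pt "0.0231 -0.0279 0 0 0.05" --pt "0.0231 -0.0279 0 0 0.05" --pt "0.0231 -0.0279 0 0 0.05" --pt "0.0231 -0.0279 0 0 0.05" --pt "0.0231 -0.0279 0 0 0.05" --pt "0 0 0 0 0.05" --pt "0 0 0 0 0.05"

```text
time_s: 19.7
position: [0.6601, 0.0276, 0.1899]
tool_rot: [0.998, -0.07, -0.001, -0.001]
contact_force: [0.5, 0.4, -0.3]
width: 0.0501
```

```bash
python3 - <<'E'
from h import *
s=bot.get_state();print(s["position"],s["q"],s["time_s"])
p,d=imaging.get_image("wrist");cv2.imwrite("pics/w11.png",p[:,:,::-1]);C=cam("wrist",s);P=cloud("wrist",d,C)
m=(P[...,2]>.12)&(P[...,2]<.15)&(np.hypot(P[...,0]-.66,P[...,1]-.025)<.03)
Rt=Ro.from_quat(s["tool_rot"]).as_matrix()
n,l,st,ce=cv2.connectedComponentsWithStats(m.astype(np.uint8))
for i in range(1,n):
    if st[i,4]>40:
        c=np.nanmedian(P[l==i],0);print(ce[i],c,"tool",(c-s["position"])@Rt)
E
```

```text
[0.66014887 0.02758252 0.18991681] [ 0.52381847  0.6630433  -0.93803307  1.49875627  0.54629281  1.25965652
 -0.62264955] 19.7
[318.36263736 210.64010989] [0.65877417 0.02760752 0.14031552] tool [-0.00129555  0.00024751  0.04960281]
```

View pics/w11.png

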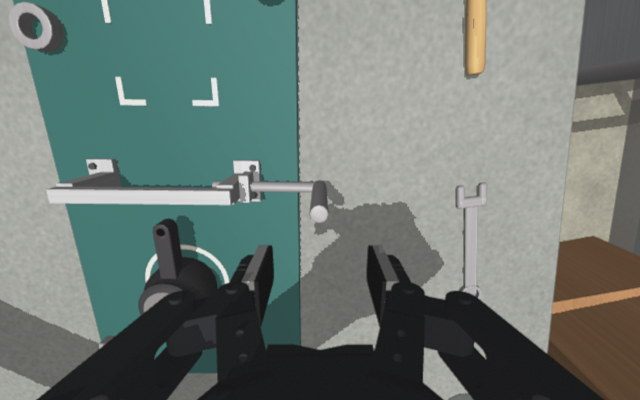

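The handle top at (318,212) is centred between the fingers. I go down, grip and push home.

Call:
apply_moves --pt "-0.001 0.001 0.035 0 0.05" --pt "0 0 0.035 0 0.05" --pt "0 0 0.03 0 0.05" --pt "0 0 0.015 0 0.05" --pt "0 0 0.01 0 0.05" --pt "0 0 0 0 0.05" --pt "0 0 0 0 0.005" --pt "0 0 0 0 0.005" --pt "0 0 0 0 0.005" --pt "0 0 0 0 0.005" --pt "0 0 0 0 0.005"

```text
time_s: 20.67
position: [0.6595, 0.0242, 0.0671]
tool_rot: [0.997, -0.072, 0.001, 0.0]
contact_force: [-4.6, -1.0, 10.1]
width: 0.0145
```

Call:
apply_moves --pt "-0.004 0 0 0 0.005" --pt "-0.008 0 0 0 0.005" --pt "-0.008 0 0 0 0.005" --pt "-0.008 0 0 0 0.005" --pt "-0.008 0 0 0 0.005" --pt "-0.008 0 0 0 0.005" --pt "-0.008 0 0 0 0.005" --pt "-0.004 0 0 0 0.005" --pt "-0.002 0 0 0 0.005" --pt "0 0 0 0 0.005" --pt "0 0 0 0 0.005"

```text
time_s: 21.58
position: [0.6024, 0.0328, 0.0671]
tool_rot: [0.997, -0.072, 0.001, -0.0]
contact_force: [-2.2, 0.7, 8.9]
width: 0.0143
```

Call:
apply_moves --pt "-0.003 0 0 0 0.005" --pt "-0.002 0 0 0 0.005" --pt "-0.002 0 0 0 0.005" --pt "0 0 0 0 0.005" --pt "0 0 0 0 0.005"

```text
time_s: 22.0
position: [0.5956, 0.0339, 0.067]
tool_rot: [0.997, -0.072, 0.001, -0.0]
contact_force: [-1.7, 0.5, 9.4]
width: 0.0146
```

Call:
apply_moves --pt "-0.002 0 0 0 0.005" --pt "-0.001 0 0 0 0.005" --pt "0 0 0 0 0.005" --pt "0 0 0 0 0.005"

```text
time_s: 22.33
position: [0.5951, 0.034, 0.0673]
tool_rot: [0.997, -0.072, 0.003, -0.001]
contact_force: [18.8, 2.0, -4.5]
width: 0.0144
```

The home stop is reached: 19 N, 65.1 mm travelled. I press 1 mm more, let go and rise.

Call:
apply_moves --pt "-0.001 0 0 0 0.005" --pt "0 0 0 0 0.005" --pt "0 0 0 0 0.04" --pt "0 0 0 0 0.04" --pt "0 0 0 0 0.04" --pt "0.002 0 0 0 0.04" --pt "0 0 -0.03 0 0.04" --pt "0 0 -0.035 0 0.04" --pt "0 0 -0.035 0 0.04" --pt "0 0 -0.035 0 0.05" --pt "0 0 -0.035 0 0.05" --pt "0 0 -0.035 0 0.05" --pt "0 0 0 0 0.05" --pt "0 0 0 0 0.05"

```text
time_s: 23.5
position: [0.5933, 0.0339, 0.2721]
tool_rot: [0.997, -0.072, 0.001, 0.0]
contact_force: [0.4, 0.2, -0.9]
width: 0.0501
```

```bash
python3 - <<'E'
from h import *
s=bot.get_state();print(s["position"],s["time_s"],s["contact_force"])
p,d=imaging.get_image("wrist");cv2.imwrite("pics/w12.png",p[:,:,::-1]);C=cam("wrist",s);P=cloud("wrist",d,C)
m=(P[...,2]>.12)&(P[...,2]<.15)&(np.hypot(P[...,0]-.6,P[...,1]-.035)<.03);print("handle",np.nanmedian(P[m],0))
q=(P[...,2]>.069)&(P[...,2]<.08)&(np.hypot(P[...,0]-.456,P[...,1]+.094)<.045);print(q.sum(),cv2.minEnclosingCircle(P[q][:,:2].astype(np.float32)))
p2,d=imaging.get_image("side");cv2.imwrite("pics/s12.png",cv2.resize(p2[100:340,170:420,::-1],None,fx=2.4,fy=2.4,interpolation=cv2.INTER_CUBIC))
E
```

```text
[0.59330317 0.03387286 0.27213598] 23.5 [ 0.4101116   0.21432703 -0.89154418]
handle [0.59492339 0.03634818 0.14041454]
611 ((0.45294189453125, -0.08896906673908234), 0.03460632264614105)
```

View pics/w12.png

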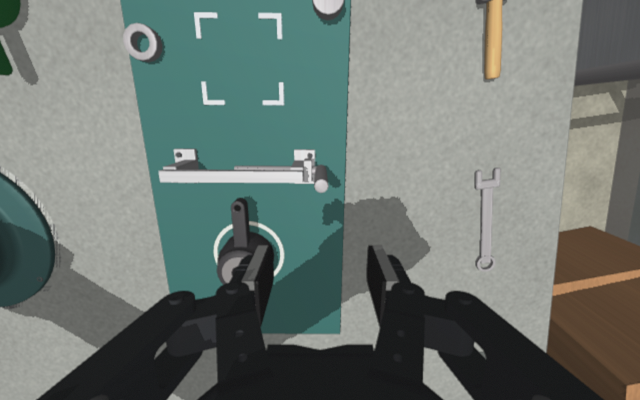

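View pics/s12.png

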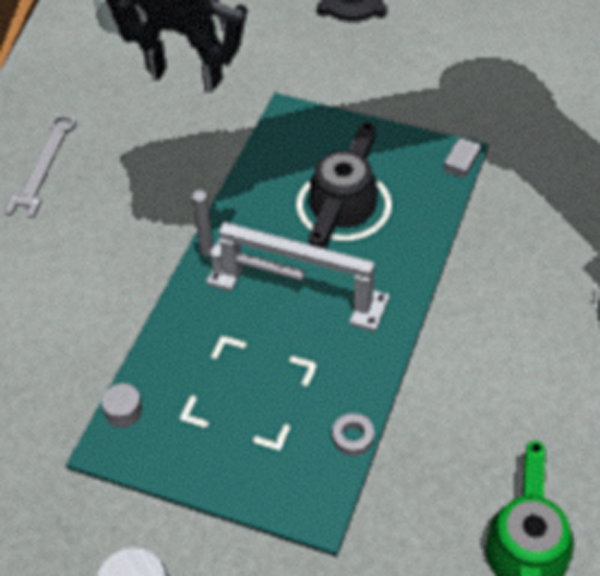

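The side picture shows the bolt across the lane, the body inside the ring and the bystanders in place. In the last wrist view a finger half hides the casting, so that circle fit is biased. I measure it again in the side view.

```bash
python3 - <<'E'
from h import *
p,d=imaging.get_image("top");cv2.imwrite("pics/t12.png",cv2.resize(p[115:250,220:430,::-1],None,fx=3.8,fy=3.8,interpolation=cv2.INTER_CUBIC))
for n in("top","side"):
    p,d=imaging.get_image(n);P=cloud(n,d)
    q=(P[...,2]>.066)&(P[...,2]<.082)&(np.hypot(P[...,0]-.456,P[...,1]+.094)<.06)
    hs=cv2.cvtColor(p,cv2.COLOR_RGB2HSV);bright=(p.max(2)>90)&(hs[...,1]<60)&q
    for m in(q,bright):
        v,u=np.nonzero(m);R=ray(n,np.c_[u,v],.074)[:,:2];print(n,len(u),R.mean(0),cv2.minEnclosingCircle(R.astype(np.float32)) if len(R) else 0)
    w=(p.max(2)>130)&(hs[...,1]<60);v,u=np.nonzero(w);R=ray(n,np.c_[u,v],.012)[:,:2];r=np.linalg.norm(R-[.456,-.0936],axis=1);k=(r<.064)&(r>.048);R=R[k]
    s=np.linalg.lstsq(np.c_[2*R,np.ones(len(R))],(R**2).sum(1),rcond=None)[0];print("ring",s[:2],len(R))
E
```

```text
top 0 [nan nan] 0
top 0 [nan nan] 0
ring [ 0.42503124 -0.10897764] 92
side 365 [ 0.45498869 -0.08740881] ((0.4548364281654358, -0.08646950125694275), 0.03825826942920685)
side 160 [ 0.45653243 -0.0942806 ] ((0.4559762179851532, -0.09487039595842361), 0.027278950437903404)
ring [ 0.45576857 -0.09495686] 213<stdin>:8: RuntimeWarning: Mean of empty slice.
  ret = um.true_divide(
```

View pics/t12.png

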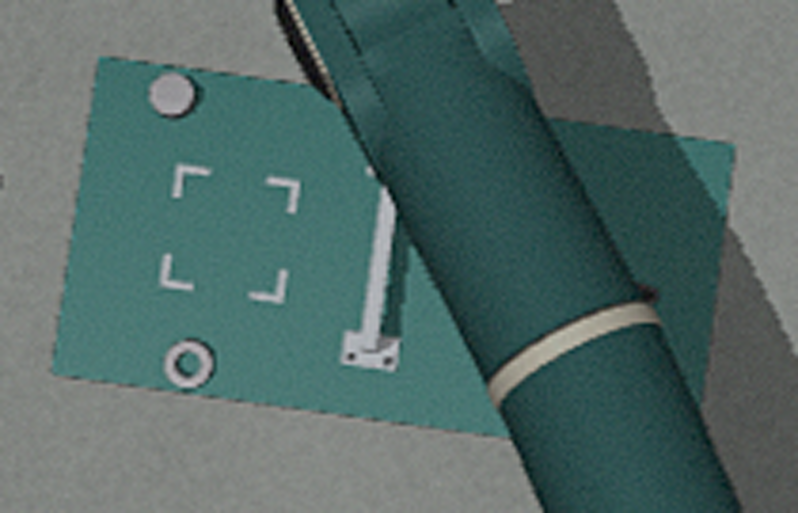

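The arm hides the ring in the top view. In the side view the bright top is at (0.4565, -0.0943) against the ring at (0.4558, -0.0950), so they coincide to about 1 mm against the 12 mm allowed. The robot touches nothing, so I hand in.

```bash
python3 -c "
from plant import bot
print(bot.finish_job(),bot.get_state()['time_s'])"
```

```text
the job is handed in; nothing more can be done
the job is handed in; nothing more can be done
```

The job is done and handed in at about 24 s of the 61 s allowed. In order:
1. I drew the bolt to its out stop (28 N).
2. I slid the casting by its rear ear until the body was under the crossbar, and let go.
3. I took the far ear and slid the casting into the ring, and let go.
4. I pushed the bolt to its home stop (65.1 mm of travel, 19 N) and let go.

**Last checks:**
- **Casting:** it stands within about 1 mm of the ring's centre, measured by the wrist camera before release and the side camera after, with 12 mm allowed. The tool pressed slightly downward (8 to 15 N) at every reading during the slides, so I saw no sign of lifting.
- **Bolt:** it lies across the lane with its handle at the home position.
- **Bystanders:** the disc, block, collar and green look-alike looked unmoved in the last pictures.

**Failed or disagreeing:**
- **Fingertip position:** the real shut fingertips are about 39 mm short of the reported TCP. Because of this my first grasp of the handle closed on its top, pressing about 10 N and moving nothing. I corrected for it from then on.
- **Final views:** the last wrist fit of the casting was biased because a finger hid half of it, and the arm hid the ring from the top camera. The final position therefore rests on the side view.

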